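# Clear the shaving-soap jar and screw its brass cap home

## Task

Take the enamel pillbox off the mouth of the soap jar and stand it upright in the crystal ring tray. Then set the brass cap down so that it rests on top of the jar's thread (not straight into the gaps), turn it back, anticlockwise from above, until it drops into the thread, and screw it forward, clockwise, until it stops fully home; let go. Leave the hatpin holder, scent bottle, shoe horn and button hook where they are.

Things in the scene. Friction and masses are not known exactly. Their poses are not given: they have to be found in the camera images.
- jar: Squat white porcelain jar, fixed, 90 mm wide (brass foot 96 mm); origin at the centre of its underside, z up. Shoulder 44 mm high, above it a brass threaded neck (core radius 26 mm, thread out to 30.5 mm). Four-start thread, alike every 90 degrees; angles below are clockwise from above, from the jar's +x axis.
- jar_mouth (a point): Centre of the neck's flat closed top (hard soap), 75 mm above the counter, radius 22.5 mm, widening by a taper to the 26 mm core at height 71 mm.
- jar_gap (a point): Middle of the floor of one of the four gaps in the thread, on the jar's +x side, 28 mm from the axis, 54.5 mm high. Gaps are centred at 0, 90, 180, 270 degrees, each 24 degrees wide. Clockwise of each lies a 61-degree ridge with a flat top 65 mm high; under it a channel runs clockwise, sinking 4.5 mm, to a stop wall.
- jar_stop (a point): Top of one of the four stop walls, 28 mm from the axis, 68 mm high. The walls span 73 to 78 degrees clockwise past each gap's centre and stand 3 mm above the ridge tops, so a cap resting on the ridges cannot be turned on clockwise past them, only back to the gap.
- cap_mid (a point): Loose brass screw cap, about 160 g, upright: skirt 70 mm wide, 30 mm high, open below, and on it a round grip 28 mm wide, 30 mm high. This point is on the axis at the skirt's top, 30 mm above the lower edge (the grip rises 30 mm above it). Its height over the jar's foot: 93.5 mm resting on the ridges (96.5 on the stop walls), 83 dropped into the gaps, 78.5 fully home.
- cap_lug (a point): Middle of one of four round lugs, 5 mm thick, inside the cap at its +x, +y, -x, -y axes, 4 mm above its lower edge, reaching in to 27 mm from the axis; this one at +x, 29 mm out. The cap can drop when the lugs are within 7 degrees of the gap centres; fully home is 68 degrees clockwise of them, sinking evenly over the last 56, with 1.5 mm of up-down play. It does not unscrew by itself.
- pillbox_mid (a point): Centre (half-way up) of the loose cobalt enamel pillbox, a plain upright cylinder 36 mm wide and 30 mm high, about 60 g, which starts standing on the jar's neck.
- tray_floor (a point): Centre of the flat inner floor, 4 mm above the counter, of the round cut-crystal ring tray: fixed, 120 mm wide, inner width 112 mm, rim 9 mm high.
- holder_mid (a point): Bystander: middle (75 mm up) of the upright rose-glazed porcelain hatpin holder, 44 mm wide, loose, its porcelain 150 mm high and the hatpins in it reaching 168 mm; it stands about 110 mm from the cap.
- bottle_mid (a point): Bystander: middle (57 mm up) of a loose upright crystal scent bottle, 36 mm wide and 115 mm high, about 105 mm from the tray's centre.
- shoe_horn: Bystander: flat tortoiseshell shoe horn lying on the counter, 166 mm long along its x, up to 36 mm wide, 6 mm thick, near the jar. Origin at mid-length on the counter.
- button_hook: Bystander: silver button hook lying on the counter, 160 mm long along its x, 22 mm wide at the hook, 10 mm thick, near the cap. Origin at mid-length on the counter.
Mind the look-alikes: they are no part of the job. Leave any blue or red look-alike of the part that bears cap_mid alone.

How it is judged:
By the outcome, as a careful person would: the job done as asked, in the order asked, and still so for the second after the job is handed in, with the robot touching nothing.
It also fails if it takes over 67 s, if anything falls off the work surface, if the arm or the gripper's body presses on something with over 40 N, if the wrist force passes 120 N, or if a joint passes its speed limit or range.

## Robot

A 7-joint arm with a two-finger parallel gripper is mounted at the origin on the work surface. World frame = base frame: x ahead of the robot, y to its left, z up, the work surface at z = 0. Lengths are in mm, angles in rad, forces in N, time in s.
With the tool pointing down it reaches from about 400 to 850 mm from the base axis. Payload 4.5 kg.
Tool frame: the origin (TCP) lies between the finger pads; the fingertips stand 14 mm ahead of it and the grasp point (between the pads) lies 5 mm behind it; y points along the fingers, z is the direction in which the jaws open and shut, and the axes are right-handed (so a half turn about y gives the same grasp; the last joint's range is limited). The gripper opens to 88 mm and grips with 3 to 60 N. Pads are 18 mm wide; open, the fingers measure 123 mm over their backs; the gripper's body (75 mm by 187 mm) begins 45 mm behind the grasp point.
Start: joints at [-1.133, 0.689, -0.195, 1.565, 0.157, 0.902, -0.215], TCP at [245.555, 574.765, 252.743] pointing down, gripper open.
Joint ranges: [-3.01, 3.01], [-0.46, 2.08], [-1.47, 1.51], [0.13, 2.56], [-1, 4.14], [0.04, 2.09], [-2.66, 2.66]. Speed limits (rad/s): [2.57, 2.57, 3.14, 3.14, 3.14, 3.14, 3.14].

## Interface

Orientations are given as a rotation vector (axis times angle).
In Python, from workcell import telemetry, viewer, job gives the robot as it stands.
- The arm moves only by the tool arm_command, never from a script. Its argument "steps" is a list of rows, each an object of numbers: "rx", "ry", "rz": the turn, a rotation vector about the tool's x, y, z in degrees; "x", "y", "z": the shift along the tool's x, y, z in m; "grip": the gripper's target within -1 to 1 (fully open at 1, half-way at 0, shut at -1). In form: [{"rx": .., "ry": .., "rz": .., "x": .., "y": .., "z": .., "grip": ..}, ...]. A call has 1 to 12 rows; each row shifts and turns the commanded pose from where the row before left it, along the tool's axes as they then stand; what a row does not reach is not made up. A row lasts 1/10 s, in which the tool goes at most 50 mm and 8.59 degrees, less where a joint would pass 70% of its speed; a pose out of reach is approached as far as the arm can. A call is refused whole if a number of a shift passes 0.05 or a number of a turn 8.59, either way. A call with a gripper value outside its range is refused whole. The fingers move at their own pace and stop on an object; "squeeze" is the grip in N (left out, the last holds). Time passes only in rows, so rows that do not move let the fingers close. It gives the time, the measured TCP pose, the force and the opening at its end, in the units of the state.
- telemetry.observe(): the state, without advancing time (a new reading comes with each control period).
- viewer.get_image(name): name is "side" or "top" or "wrist"; returns a dict with "frame" (420x560x3 uint8, red, green, blue), "intrinsics" (3x3 intrinsics, pixels), "origin" and "attitude" of the camera in the world. Camera axes: x right, y down, z forward; pixel columns grow to the right and rows downward; lengths in mm; the calibration is good to about 2 mm. A picture is of the moment at which its call begins. There is no depth.
- job.finish_job(): hands the job in, once; it reports no verdict.
The state is a dict: "time": time; "qpos": joint angles; "joint_velocities": joint speeds; "joint_torque": joint torques, N m; "eef_pos": TCP position; "orientation": TCP orientation; "force": force on the tool from outside, world axes, zero at the start; "moment": the same for the moment, N m; "width": finger opening in mm.
Only numpy, scipy, OpenCV 4.12 (cv2) and the standard library are available. Lean on these libraries where they do the work, as an engineer would, in place of code of your own. Each camera call takes 0.05 s, during which the arm holds its last target. There are 200 camera calls.

## Working session

There is one attempt and no reset: what is moved stays moved. The work goes in short steps, Python scripts to look and compute and a tool call to move; the robot and the scene stay as the last step left them, time stands still between calls to the robot, and variables do not carry over. Pictures are saved under pics/ and viewed, about 8 in all and at most 12, crops included, and the job is handed in when it is done.

Besides the shell and the picture viewer there is one more tool, called by a JSON object that holds its "name" and its "arguments", one argument or row to a line. arm_command: Moves the arm, as the interface text tells. Its arguments: {"type":"object","properties":{"steps":{"type":"array"},"squeeze":{"type":"number"}},"required":["steps"]}

```bash
mkdir -p pics; ls; cat > h.py <<'E'
import numpy as np, cv2
from scipy.spatial.transform import Rotation as R
from workcell import telemetry, viewer, job
def snap(n,f=None):
    d=viewer.get_image(n)
    if f: cv2.imwrite('pics/'+f,d['frame'][:,:,::-1])
    return d
def att(d):
    a=np.array(d['attitude'],float)
    return a if a.shape==(3,3) else R.from_rotvec(a).as_matrix() if a.size==3 else None
def ray(d,u,v,z):
    "pixel -> world at height z"
    r=att(d)@np.linalg.inv(np.array(d['intrinsics']))@[u,v,1]; o=np.array(d['origin'])
    return o+r*(z-o[2])/r[2]
def proj(d,p):
    q=np.array(d['intrinsics'])@att(d).T@(np.array(p,float)-d['origin']); return q[:2]/q[2]
E
python3 - <<'E'
from h import *
for n in('top','side'):
    d=snap(n,n+'1.png'); print(n,d['origin'],d['attitude'],d['intrinsics'])
s=telemetry.observe(); print(s)
E
```

```text
pics
top [ 391.97045973   -6.36329866 1045.44517761] [-2.11174463  2.15998907 -0.17375484] [[467.97244378   0.         277.68869406]
 [  0.         467.97244378 214.34214593]
 [  0.           0.           1.        ]]
side [510.35259609 774.90962294 666.25125771] [-0.0925502   2.78082525 -1.3929994 ] [[399.53857617   0.         278.20508303]
 [  0.         399.53857617 211.93947693]
 [  0.           0.           1.        ]]
{'time': 0.1, 'qpos': array([-1.13318348,  0.6898702 , -0.19451826,  1.56623609,  0.15732871,
        0.90248817, -0.21510065]), 'joint_velocities': array([-0.00098079, -0.00034983, -0.001216  , -0.00481032, -0.00142892,
        0.00068241,  0.00103306]), 'joint_torque': array([-3.24745379e-03, -5.28505075e+01, -1.27153616e+00, -1.53836632e+01,
       -5.25481172e-02,  2.01927818e-03,  3.73990724e-05]), 'eef_pos': array([245.41401142, 574.21801999, 252.00988812]), 'orientation': array([-1.54909993,  0.31690529, -0.31661796]), 'force': array([0.41079082, 0.02375449, 0.00210373]), 'moment': array([-0.02757095, -0.00356544,  0.0377095 ]), 'width': 88.35181346522373}
```

```bash
python3 - <<'E'
import cv2
for n in('top','side'):
    cv2.imwrite(f'pics/{n}1b.png',cv2.resize(cv2.imread(f'pics/{n}1.png'),(800,600),interpolation=cv2.INTER_CUBIC))
from h import *
print(R.from_rotvec(telemetry.observe()['orientation']).as_matrix().round(3))
E
```

```text
[[ 0.92  -0.     0.393]
 [-0.393 -0.002  0.92 ]
 [ 0.    -1.    -0.002]]
```

View pics/top1b.png

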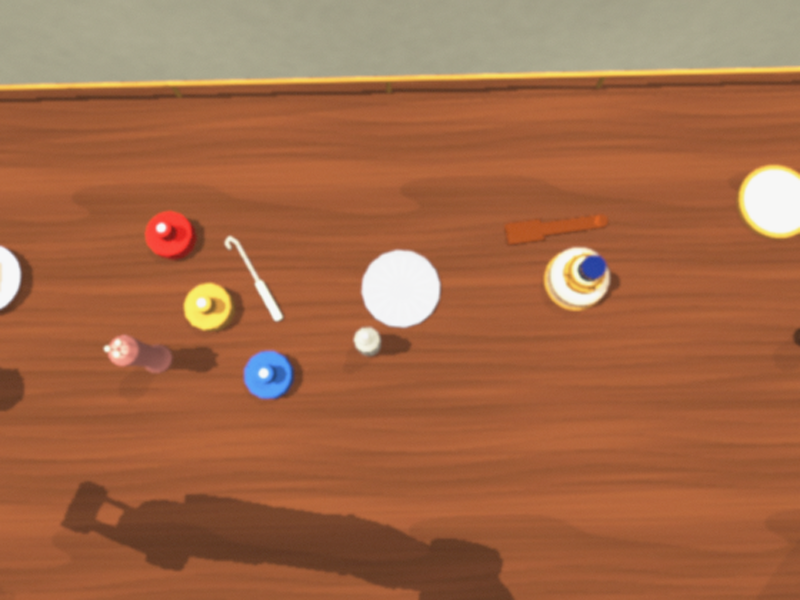

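View pics/side1b.png

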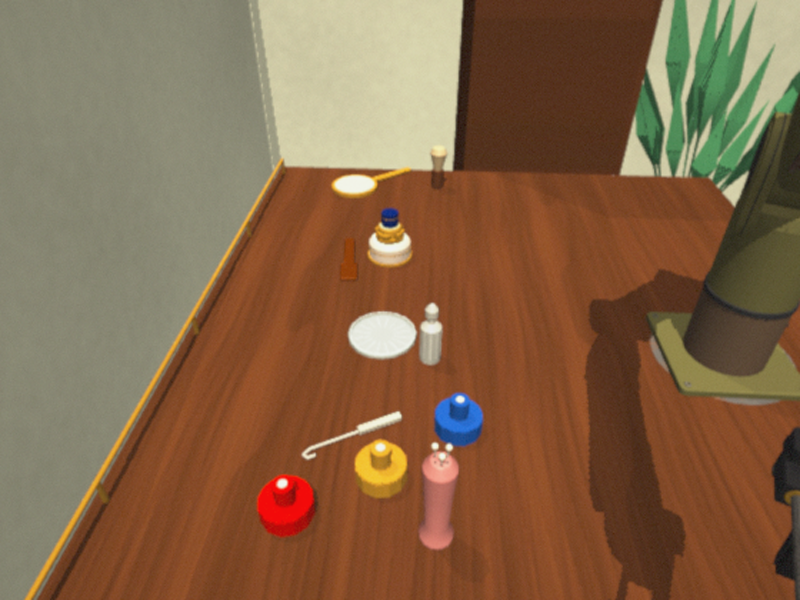

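The top view shows three caps: red (170,235), brass-yellow (208,307) and blue (268,375), in px of the 800-wide picture. The yellow one fits "brass"; the red and blue ones are the look-alikes. The jar with the cobalt pillbox is at (578,278), the tray at (400,288), the bottle at (367,341), the holder at (150,355), the hook at (253,280) and the horn at (555,228).

```bash
python3 - <<'E'
from h import *
d=snap('top'); s=1/1.4286
for n,u,v,z in [('cap skirt',208,307,28),('grip top',204,303,60),('jar sh',577,278,44),('pill top',592,267,105),('tray',400.5,288.5,9),('bottle top',368,339,100),('holder top',122,349,150),('holder base',157,357,5),('horn a',506,233,5),('horn b',606,220,5),('hook a',228,240,5),('hook b',280,318,5),('red',170,236,15),('blue',268,375,28)]:
    print(n,ray(d,u*s,v*s,z).round(0)[:2])
o=telemetry.observe(); w=viewer.get_image('wrist'); T=R.from_rotvec(o['orientation']).as_matrix()
print('cam in tool',(T.T@(np.array(w['origin'])-o['eef_pos'])).round(1)); print((T.T@att(w)).round(3)); print(w['intrinsics'])
img=d['frame'][:,:,::-1]; c=img[140:300,90:220]; e=img[140:230,340:440]
cv2.imwrite('pics/crop.png',np.hstack([cv2.resize(c,(390,480),interpolation=2),cv2.resize(e,(400,480),interpolation=2)]))
E
```

```text
cap skirt [565. 284.]
grip top [566. 281.]
jar sh [ 594. -284.]
pill top [ 597. -289.]
tray [591. -14.]
bottle top [501.  34.]
holder top [489. 363.]
holder base [491. 368.]
horn a [ 678. -186.]
horn b [ 696. -348.]
hook a [677. 261.]
hook b [549. 177.]
red [683. 351.]
blue [458. 190.]
cam in tool [ -85.3 -132.9    1. ]
[[ 0.     0.946  0.324]
 [ 0.    -0.324  0.946]
 [ 1.    -0.    -0.   ]]
[[314.63518479   0.         279.33618655]
 [  0.         314.63518479 207.06433186]
 [  0.           0.           1.        ]]
```

View pics/crop.png

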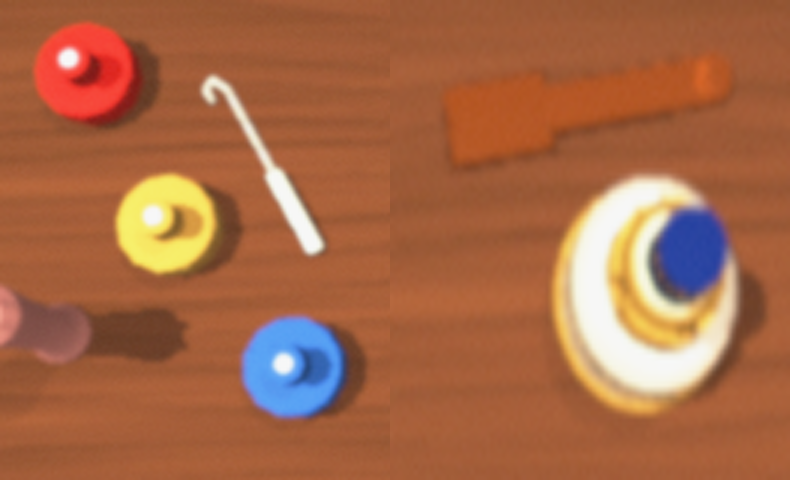

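Crop check: the yellow brass cap stands between the red and blue look-alikes. The pillbox sits slightly off-centre on the neck. First I'll move above the jar.

{"name": "arm_command", "arguments": {
  "steps": [
    {"x":0.033,"z":-0.033,"grip":1},
    {"x":0.033,"z":-0.033},
    {"x":0.033,"z":-0.033},
    {"x":0.033,"z":-0.033},
    {"x":0.033,"z":-0.033},
    {"x":0.033,"z":-0.033},
    {"x":0.033,"z":-0.033},
    {"x":0.033,"z":-0.033},
    {"x":0.033,"z":-0.033},
    {"x":0.033,"z":-0.033}
  ]
}}

```text
invalid input
```

{"name": "arm_command", "arguments": {
  "steps": [
    {"x":0.033,"z":-0.033},
    {"x":0.033,"z":-0.033},
    {"x":0.033,"z":-0.033},
    {"x":0.033,"z":-0.033},
    {"x":0.033,"z":-0.033},
    {"x":0.033,"z":-0.033},
    {"x":0.033,"z":-0.033},
    {"x":0.033,"z":-0.033},
    {"x":0.033,"z":-0.033},
    {"x":0.033,"z":-0.033}
  ]
}}

```text
invalid input
```

{"name": "arm_command", "arguments": {
  "steps": [
    {"ry":8.5,"y":0.007},
    {"ry":8.5,"y":0.007},
    {"ry":8.5,"y":0.007},
    {"ry":8.5,"y":0.007},
    {"ry":8.5,"y":0.007},
    {"ry":8.5,"y":0.007},
    {"ry":8.5,"y":0.007},
    {}
  ]
}}

```text
invalid input
```

```bash
cat >> h.py <<'E'
def rep(target=None):
    "state, and tool-frame delta (mm) to world target"
    o=telemetry.observe(); T=R.from_rotvec(o['orientation']).as_matrix()
    print('t',round(o['time'],2),'p',o['eef_pos'].round(1),'xang',round(np.degrees(np.arctan2(T[1,0],T[0,0])),1),'tilt',T[2].round(3),'F',o['force'].round(1),'w',round(o['width'],1),'q',o['qpos'].round(2))
    if target is not None: print('tool delta',(T.T@(np.array(target)-o['eef_pos'])).round(1))
    return o,T
E
python3 - <<'E'
from h import *
rep((597,-289,94)); d=snap('wrist','w1.png'); print([proj(d,(594,-284,44)),proj(d,(597,-289,105))])
E
```

```text
t 0.2 p [245.4 574.4 252.2] xang -23.1 tilt [ 0.    -1.    -0.001] F [0.  0.1 0.3] w 88.0 q [-1.13  0.69 -0.19  1.57  0.16  0.9  -0.22]
tool delta [ 662.5  159.  -655.7]
[array([-84.72098843, 537.56852553]), array([-127.15034525,  589.12077822])]
```

View pics/w1.png

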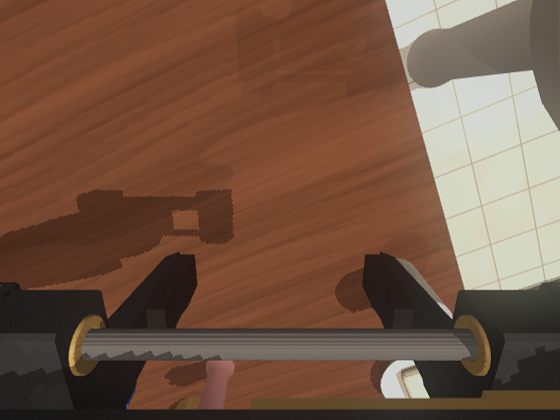

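The moves were refused, probably because each row needs all seven keys. The picture only shows the start pose. I'll resend with full rows.

{"name": "arm_command", "arguments": {
  "steps": [
    {"rx":0,"ry":0,"rz":0,"x":0.033,"y":0,"z":-0.033,"grip":1},
    {"rx":0,"ry":0,"rz":0,"x":0.033,"y":0,"z":-0.033,"grip":1},
    {"rx":0,"ry":0,"rz":0,"x":0.033,"y":0,"z":-0.033,"grip":1},
    {"rx":0,"ry":0,"rz":0,"x":0.033,"y":0,"z":-0.033,"grip":1},
    {"rx":0,"ry":0,"rz":0,"x":0.033,"y":0,"z":-0.033,"grip":1},
    {"rx":0,"ry":0,"rz":0,"x":0.033,"y":0,"z":-0.033,"grip":1},
    {"rx":0,"ry":0,"rz":0,"x":0.033,"y":0,"z":-0.033,"grip":1},
    {"rx":0,"ry":0,"rz":0,"x":0.033,"y":0,"z":-0.033,"grip":1},
    {"rx":0,"ry":0,"rz":0,"x":0.033,"y":0,"z":-0.033,"grip":1},
    {"rx":0,"ry":0,"rz":0,"x":0.033,"y":0,"z":-0.033,"grip":1}
  ]
}}

```text
time: 1.25
eef_pos: [419.9, 139.9, 252.9]
orientation: [-1.547, 0.316, -0.317]
force: [1.1, 0.3, -0.3]
width: 88.1
```

{"name": "arm_command", "arguments": {
  "steps": [
    {"rx":0,"ry":0,"rz":0,"x":0.033,"y":0,"z":-0.033,"grip":1},
    {"rx":0,"ry":0,"rz":0,"x":0.033,"y":0,"z":-0.033,"grip":1},
    {"rx":0,"ry":0,"rz":0,"x":0.033,"y":0,"z":-0.033,"grip":1},
    {"rx":0,"ry":0,"rz":0,"x":0.033,"y":0,"z":-0.033,"grip":1},
    {"rx":0,"ry":0,"rz":0,"x":0.033,"y":0,"z":-0.033,"grip":1},
    {"rx":0,"ry":0,"rz":0,"x":0.033,"y":0,"z":-0.033,"grip":1},
    {"rx":0,"ry":0,"rz":0,"x":0.033,"y":0,"z":-0.033,"grip":1},
    {"rx":0,"ry":0,"rz":0,"x":0.033,"y":0,"z":-0.033,"grip":1},
    {"rx":0,"ry":0,"rz":0,"x":0.033,"y":0,"z":-0.033,"grip":1},
    {"rx":0,"ry":0,"rz":0,"x":0.033,"y":0,"z":-0.033,"grip":1}
  ]
}}

```text
time: 2.25
eef_pos: [593.4, -293.4, 252.6]
orientation: [-1.547, 0.317, -0.317]
force: [1.5, 0.7, 0.9]
width: 88.1
```

{"name": "arm_command", "arguments": {
  "steps": [
    {"rx":0,"ry":8.5,"rz":0,"x":0,"y":0.007,"z":0,"grip":1},
    {"rx":0,"ry":8.5,"rz":0,"x":0,"y":0.007,"z":0,"grip":1},
    {"rx":0,"ry":8.5,"rz":0,"x":0,"y":0.007,"z":0,"grip":1},
    {"rx":0,"ry":8.5,"rz":0,"x":0,"y":0.007,"z":0,"grip":1},
    {"rx":0,"ry":8.5,"rz":0,"x":0,"y":0.007,"z":0,"grip":1},
    {"rx":0,"ry":8.5,"rz":0,"x":0,"y":0.007,"z":0,"grip":1},
    {"rx":0,"ry":8.5,"rz":0,"x":0,"y":0.007,"z":0,"grip":1},
    {"rx":0,"ry":0,"rz":0,"x":0,"y":0,"z":0,"grip":1}
  ]
}}

```text
time: 3.05
eef_pos: [592.6, -290.8, 202.6]
orientation: [-1.268, 1.116, -1.112]
force: [0.2, 0.3, -0.0]
width: 88.2
```

```bash
python3 - <<'E'
from h import *
rep((597,-289,94)); d=snap('wrist','w2.png'); print([proj(d,(594,-284,44)),proj(d,(597,-289,105))])
E
```

```text
t 3.05 p [ 592.6 -290.8  202.6] xang -82.6 tilt [-0.001 -1.    -0.002] F [ 0.2  0.3 -0. ] w 88.2 q [ 0.38  0.79  0.01  1.5  -0.01  0.85  0.52]
tool delta [ -1.2 108.5   4.8]
[array([282.2612478 , 186.84213136]), array([285.66426946, 214.00956745])]
```

View pics/w2.png

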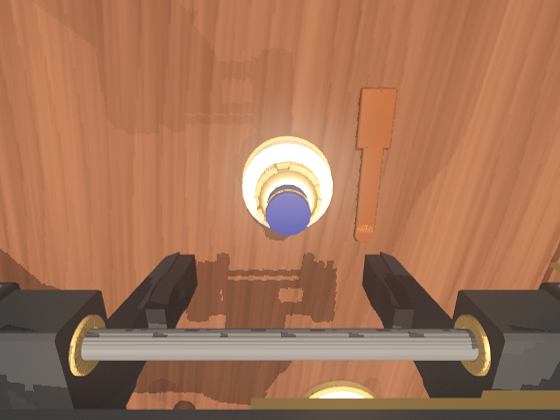

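The wrist view shows the pillbox top at about (288,215) and the jar centre at about (287,187); the horn is to the right and clear. I'll measure these by colour.

```bash
python3 - <<'E'
from h import *
d=snap('wrist'); im=d['frame']; hsv=cv2.cvtColor(im,cv2.COLOR_RGB2HSV)
m=((hsv[...,0]>112)&(hsv[...,0]<130)&(hsv[...,1]>90)&(hsv[...,2]>90)).astype(np.uint8); m[260:]=0
ys,xs=np.nonzero(m); print(len(xs),xs.min(),xs.max(),ys.min(),ys.max())
(c,r)=cv2.minEnclosingCircle(np.c_[xs,ys].astype(np.float32)); print(c,r)
P=ray(d,*c,105); print('pill',P); 
g=ray(d,287.5,187,44); print('jar',g)
rep((P[0],P[1],94))
E
```

```text
576 266 309 210 234
(287.38372802734375, 214.5) 21.668367385864258
pill [ 598.82606675 -289.73208644  105.        ]
jar [ 599.47010996 -283.97103263   44.        ]
t 3.15 p [ 593.2 -291.4  203.6] xang -82.4 tilt [-0. -1. -0.] F [-0.3  0.3 -0.7] w 88.0 q [ 0.38  0.79  0.01  1.5  -0.01  0.85  0.52]
tool delta [ -0.9 109.6   5.9]
```

{"name": "arm_command", "arguments": {
  "steps": [
    {"rx":0,"ry":0,"rz":0,"x":0,"y":0.02,"z":0.0055,"grip":1},
    {"rx":0,"ry":0,"rz":0,"x":-0.001,"y":0.02,"z":0,"grip":1},
    {"rx":0,"ry":0,"rz":0,"x":0,"y":0.02,"z":0,"grip":1},
    {"rx":0,"ry":0,"rz":0,"x":0,"y":0.02,"z":0,"grip":1},
    {"rx":0,"ry":0,"rz":0,"x":0,"y":0.015,"z":0,"grip":1},
    {"rx":0,"ry":0,"rz":0,"x":0,"y":0.01,"z":0,"grip":1},
    {"rx":0,"ry":0,"rz":0,"x":0,"y":0.004,"z":0,"grip":1},
    {"rx":0,"ry":0,"rz":0,"x":0,"y":0,"z":0,"grip":0.5},
    {"rx":0,"ry":0,"rz":0,"x":0,"y":0,"z":0,"grip":0.0},
    {"rx":0,"ry":0,"rz":0,"x":0,"y":0,"z":0,"grip":-0.3},
    {"rx":0,"ry":0,"rz":0,"x":0,"y":0,"z":0,"grip":-1},
    {"rx":0,"ry":0,"rz":0,"x":0,"y":0,"z":0,"grip":-1}
  ],
  "squeeze": 15
}}

```text
time: 4.35
eef_pos: [598.7, -289.8, 95.2]
orientation: [-1.267, 1.113, -1.114]
force: [-0.5, -0.2, 0.7]
width: 50.3
```

{"name": "arm_command", "arguments": {
  "steps": [
    {"rx":0,"ry":0,"rz":0,"x":0,"y":0,"z":0,"grip":-1},
    {"rx":0,"ry":0,"rz":0,"x":0,"y":0,"z":0,"grip":-1},
    {"rx":0,"ry":0,"rz":0,"x":0,"y":0,"z":0,"grip":-1}
  ]
}}

```text
time: 4.65
eef_pos: [598.5, -289.8, 94.8]
orientation: [-1.267, 1.114, -1.114]
force: [-0.8, -0.5, 0.8]
width: 35.8
```

```bash
python3 - <<'E'
from h import *
rep((604,-21,140))
E
```

```text
t 4.65 p [ 598.5 -289.8   94.8] xang -82.6 tilt [-0. -1.  0.] F [-0.8 -0.5  0.8] w 35.8 q [ 0.38  0.94  0.    1.55 -0.    0.65  0.51]
tool delta [-265.9  -45.2   39.9]
```

{"name": "arm_command", "arguments": {
  "steps": [
    {"rx":0,"ry":0,"rz":0,"x":0,"y":-0.01,"z":0,"grip":-1},
    {"rx":0,"ry":0,"rz":0,"x":0,"y":-0.03,"z":0,"grip":-1},
    {"rx":0,"ry":0,"rz":0,"x":-0.02,"y":-0.03,"z":0.0,"grip":-1},
    {"rx":0,"ry":0,"rz":0,"x":-0.035,"y":-0.01,"z":0.005,"grip":-1},
    {"rx":0,"ry":0,"rz":0,"x":-0.04,"y":0,"z":0.007,"grip":-1},
    {"rx":0,"ry":0,"rz":0,"x":-0.04,"y":0,"z":0.007,"grip":-1},
    {"rx":0,"ry":0,"rz":0,"x":-0.04,"y":0,"z":0.007,"grip":-1},
    {"rx":0,"ry":0,"rz":0,"x":-0.04,"y":0,"z":0.007,"grip":-1},
    {"rx":0,"ry":0,"rz":0,"x":-0.03,"y":0,"z":0.004,"grip":-1},
    {"rx":0,"ry":0,"rz":0,"x":-0.02,"y":0,"z":0.003,"grip":-1},
    {"rx":0,"ry":-8,"rz":0,"x":0,"y":0,"z":0,"grip":-1},
    {"rx":0,"ry":-8,"rz":0,"x":0,"y":0,"z":0,"grip":-1}
  ]
}}

```text
time: 5.85
eef_pos: [604.3, -20.3, 175.4]
orientation: [-1.377, 0.897, -0.898]
force: [-0.9, -0.1, 0.2]
width: 35.4
```

{"name": "arm_command", "arguments": {
  "steps": [
    {"rx":0,"ry":-7,"rz":0,"x":0,"y":0.02,"z":0,"grip":-1},
    {"rx":0,"ry":0,"rz":0,"x":0,"y":0.03,"z":0,"grip":-1},
    {"rx":0,"ry":0,"rz":0,"x":0,"y":0.02,"z":0,"grip":-1},
    {"rx":0,"ry":0,"rz":0,"x":0,"y":0,"z":0,"grip":-1}
  ]
}}

```text
time: 6.25
eef_pos: [602.3, -21.9, 102.7]
orientation: [-1.417, 0.814, -0.807]
force: [0.1, -0.7, -0.7]
width: 35.5
```

```bash
python3 - <<'E'
from h import *
rep((604,-21,23.8)); d=snap('top','t2.png'); cv2.imwrite('pics/t2c.png',cv2.resize(d['frame'][130:290,80:440,::-1],None,fx=2.2,fy=2.2,interpolation=2))
E
```

```text
t 6.25 p [602.3 -21.9 102.7] xang -59.6 tilt [-0.002 -1.    -0.004] F [ 0.1 -0.7 -0.7] w 35.5 q [-0.01  0.86 -0.05  1.75  0.08  0.54  0.42]
tool delta [ 0.3 78.9  2.2]
```

View pics/t2c.png

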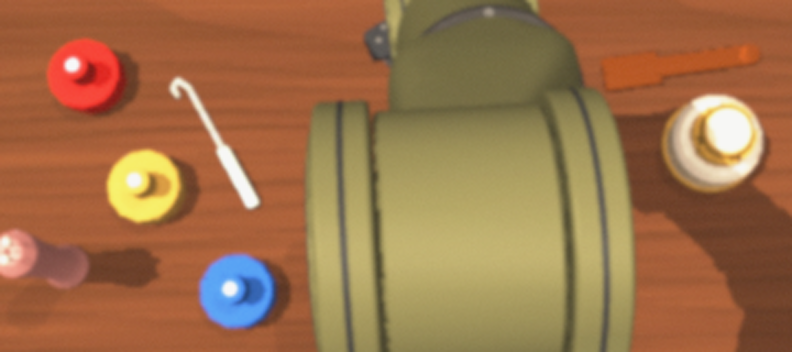

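The top view shows the jar mouth now clear; the arm hides the tray. I'll lower the pillbox and release it.

{"name": "arm_command", "arguments": {
  "steps": [
    {"rx":0,"ry":0,"rz":0,"x":0,"y":0.02,"z":0,"grip":-1},
    {"rx":0,"ry":0,"rz":0,"x":0,"y":0.02,"z":0,"grip":-1},
    {"rx":0,"ry":0,"rz":0,"x":0,"y":0.015,"z":0,"grip":-1},
    {"rx":0,"ry":0,"rz":0,"x":0,"y":0.01,"z":0,"grip":-1},
    {"rx":0,"ry":0,"rz":0,"x":0,"y":0.006,"z":0,"grip":-1},
    {"rx":0,"ry":0,"rz":0,"x":0,"y":0.004,"z":0,"grip":-1},
    {"rx":0,"ry":0,"rz":0,"x":0,"y":0.002,"z":0,"grip":-1},
    {"rx":0,"ry":0,"rz":0,"x":0,"y":0.001,"z":0,"grip":-1},
    {"rx":0,"ry":0,"rz":0,"x":0,"y":0,"z":0,"grip":-1}
  ]
}}

```text
time: 7.2
eef_pos: [604.4, -21.8, 27.0]
orientation: [-1.414, 0.81, -0.811]
force: [0.1, -0.5, -1.0]
width: 35.9
```

{"name": "arm_command", "arguments": {
  "steps": [
    {"rx":0,"ry":0,"rz":0,"x":0,"y":0.001,"z":0,"grip":-1},
    {"rx":0,"ry":0,"rz":0,"x":0,"y":0.001,"z":0,"grip":-1},
    {"rx":0,"ry":0,"rz":0,"x":0,"y":0.001,"z":0,"grip":-1},
    {"rx":0,"ry":0,"rz":0,"x":0,"y":0,"z":0,"grip":-1}
  ]
}}

```text
time: 7.6
eef_pos: [604.3, -21.8, 23.8]
orientation: [-1.414, 0.81, -0.811]
force: [-0.3, 0.1, 0.2]
width: 35.2
```

{"name": "arm_command", "arguments": {
  "steps": [
    {"rx":0,"ry":0,"rz":0,"x":0,"y":0.0005,"z":0,"grip":-1},
    {"rx":0,"ry":0,"rz":0,"x":0,"y":0,"z":0,"grip":-0.1},
    {"rx":0,"ry":0,"rz":0,"x":0,"y":0,"z":0,"grip":0.1},
    {"rx":0,"ry":0,"rz":0,"x":0,"y":0,"z":0,"grip":0.3},
    {"rx":0,"ry":0,"rz":0,"x":0,"y":0,"z":0,"grip":0.3},
    {"rx":0,"ry":0,"rz":0,"x":0,"y":-0.01,"z":0,"grip":0.3},
    {"rx":0,"ry":0,"rz":0,"x":0,"y":-0.03,"z":0,"grip":0.3},
    {"rx":0,"ry":0,"rz":0,"x":0,"y":-0.045,"z":0,"grip":0.3},
    {"rx":0,"ry":0,"rz":0,"x":0,"y":-0.045,"z":0,"grip":1},
    {"rx":0,"ry":0,"rz":0,"x":-0.01,"y":-0.045,"z":0.004,"grip":1}
  ]
}}

```text
time: 8.6
eef_pos: [602.4, -13.2, 200.6]
orientation: [-1.415, 0.812, -0.814]
force: [1.0, 0.3, -0.0]
width: 71.6
```

{"name": "arm_command", "arguments": {
  "steps": [
    {"rx":0,"ry":0,"rz":0,"x":-0.034,"y":0,"z":0.014,"grip":1},
    {"rx":0,"ry":0,"rz":0,"x":-0.04,"y":0,"z":0.017,"grip":1},
    {"rx":0,"ry":0,"rz":0,"x":-0.04,"y":0,"z":0.017,"grip":1},
    {"rx":0,"ry":0,"rz":0,"x":-0.04,"y":0,"z":0.017,"grip":1},
    {"rx":0,"ry":0,"rz":0,"x":-0.04,"y":0,"z":0.017,"grip":1},
    {"rx":0,"ry":0,"rz":0,"x":-0.04,"y":0,"z":0.017,"grip":1},
    {"rx":0,"ry":0,"rz":0,"x":-0.04,"y":0,"z":0.016,"grip":1},
    {"rx":0,"ry":7,"rz":0,"x":0,"y":0,"z":0,"grip":1},
    {"rx":0,"ry":7,"rz":0,"x":0,"y":0,"z":0,"grip":1},
    {"rx":0,"ry":7,"rz":0,"x":0,"y":0,"z":0,"grip":1},
    {"rx":0,"ry":7,"rz":0,"x":0,"y":0,"z":0,"grip":1},
    {"rx":0,"ry":0,"rz":0,"x":0,"y":0,"z":0,"grip":1}
  ]
}}

```text
time: 9.8
eef_pos: [563.1, 283.5, 198.8]
orientation: [-1.228, 1.178, -1.179]
force: [0.6, -0.4, -0.0]
width: 87.7
```

```bash
python3 - <<'E'
from h import *
rep((565.5,283,47)); d=snap('wrist','w3.png'); t=snap('top','t3.png')
a=d['frame'][:,:,::-1][:330]; b=cv2.resize(t['frame'][130:270,200:460,::-1],(560,302),interpolation=2)
cv2.imwrite('pics/wt3.png',cv2.resize(np.vstack([a,b]),None,fx=.94,fy=.94)); print(proj(d,(565.5,283,60)),proj(d,(565.5,283,30)))
for z,dd,hmax in((30,d,300),):
    hsv=cv2.cvtColor(dd['frame'],cv2.COLOR_RGB2HSV)
    m=((hsv[...,0]>20)&(hsv[...,0]<34)&(hsv[...,1]>110)&(hsv[...,2]>150)).astype(np.uint8); m[300:]=0
    n,l,s,c=cv2.connectedComponentsWithStats(m); i=1+s[1:,4].argmax(); print(s[i],c[i])
E
```

```text
t 9.8 p [563.1 283.5 198.8] xang -87.6 tilt [ 0. -1.  0.] F [ 0.6 -0.4 -0. ] w 87.7 q [-0.61  0.76  0.14  1.61 -0.14  0.78 -0.38]
tool delta [  0.6 151.8   2.4]
[282.17480204 200.15631693] [281.93766726 191.0115625 ]
[285 151   9   3  11] [289.         151.81818182]
```

View pics/wt3.png

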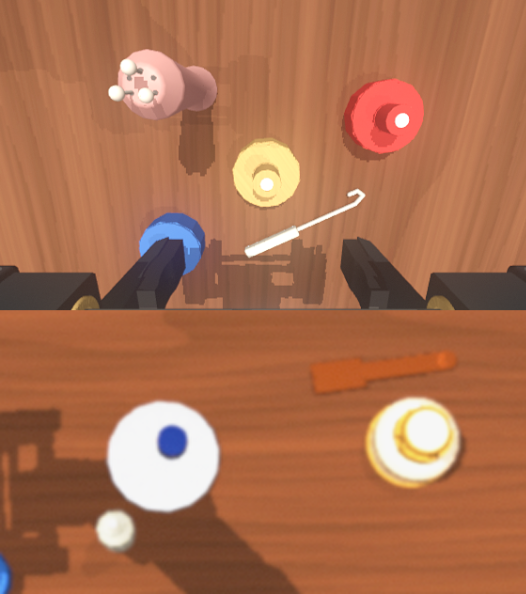

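The wrist view shows the brass cap's grip top at about (283,196) and its skirt centre at about (283,185) in full-frame px, with the holder, red and blue caps around it. The top view shows the pillbox upright in the tray.

```bash
python3 - <<'E'
from h import *
d=snap('wrist'); hsv=cv2.cvtColor(d['frame'],cv2.COLOR_RGB2HSV)
m=((hsv[...,0]>20)&(hsv[...,0]<32)&(hsv[...,1]>60)&(hsv[...,2]>150)).astype(np.uint8); m[:140]=0;m[230:]=0
m[:,:240]=0;m[:,330:]=0; m=cv2.morphologyEx(m,cv2.MORPH_OPEN,np.ones((3,3)))
n,l,s,c=cv2.connectedComponentsWithStats(m); i=1+s[1:,4].argmax(); ys,xs=np.nonzero(l==i); print(s[i])
print('grip',ray(d,283,196,60),'skirt',ray(d,283,184.6,29))
(cc,r)=cv2.minEnclosingCircle(np.c_[xs,ys].astype(np.float32)); P=ray(d,*cc,30); print(cc,r,P)
rep((P[0],P[1],47))
E
```

```text
[ 248  151   70   68 3169]
grip [566.09976434 286.93030099  60.        ] skirt [566.30031647 289.33286735  29.        ]
(283.04638671875, 184.04014587402344) 35.407047271728516 [566.29616031 290.16934042  30.        ]
t 9.95 p [563.2 283.4 198.6] xang -87.5 tilt [-0. -1.  0.] F [ 0.6 -0.8 -0.8] w 88.1 q [-0.61  0.76  0.14  1.61 -0.13  0.78 -0.37]
tool delta [ -6.5 151.6   3.4]
```

{"name": "arm_command", "arguments": {
  "steps": [
    {"rx":0,"ry":0,"rz":0,"x":-0.0035,"y":0.02,"z":0.003,"grip":1},
    {"rx":0,"ry":0,"rz":0,"x":0,"y":0.025,"z":0,"grip":1},
    {"rx":0,"ry":0,"rz":0,"x":0,"y":0.025,"z":0,"grip":1},
    {"rx":0,"ry":0,"rz":0,"x":0,"y":0.025,"z":0,"grip":1},
    {"rx":0,"ry":0,"rz":0,"x":0,"y":0.02,"z":0,"grip":1},
    {"rx":0,"ry":0,"rz":0,"x":0,"y":0.015,"z":0,"grip":0.7},
    {"rx":0,"ry":0,"rz":0,"x":0,"y":0.01,"z":0,"grip":0.4},
    {"rx":0,"ry":0,"rz":0,"x":0,"y":0.006,"z":0,"grip":0.1},
    {"rx":0,"ry":0,"rz":0,"x":0,"y":0.003,"z":0,"grip":0.0},
    {"rx":0,"ry":0,"rz":0,"x":0,"y":0,"z":0,"grip":-0.1}
  ]
}}

```text
time: 10.95
eef_pos: [566.4, 287.1, 49.5]
orientation: [-1.228, 1.178, -1.179]
force: [-0.2, -0.3, -0.8]
width: 50.0
```

```bash
python3 - <<'E'
from h import *
rep((566.2,287,47.5)); d=snap('wrist','w4.png'); print(proj(d,(566.2,287,60)))
cv2.imwrite('pics/w4c.png',cv2.resize(d['frame'][150:400,140:420,::-1],None,fx=2,fy=2,interpolation=2))
E
```

```text
t 10.95 p [566.4 287.1  49.5] xang -87.6 tilt [-0. -1.  0.] F [-0.2 -0.3 -0.8] w 50.0 q [-0.59  0.98  0.09  1.66 -0.16  0.5  -0.36]
tool delta [ 0.1  2.  -0.2]
[279.13147025 298.35556576]
```

View pics/w4c.png

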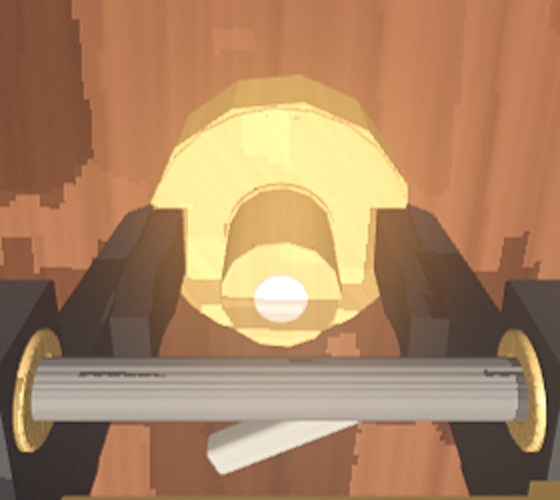

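The grip top is centred at about (280.5,299), within 1 mm of the jaws' centre. I'll go down 2 mm, close, lift and carry it past the jar, so the camera sits above the neck.

{"name": "arm_command", "arguments": {
  "steps": [
    {"rx":0,"ry":0,"rz":0,"x":0,"y":0.002,"z":0,"grip":-0.3},
    {"rx":0,"ry":0,"rz":0,"x":0,"y":0,"z":0,"grip":-1},
    {"rx":0,"ry":0,"rz":0,"x":0,"y":0,"z":0,"grip":-1},
    {"rx":0,"ry":0,"rz":0,"x":0,"y":0,"z":0,"grip":-1},
    {"rx":0,"ry":0,"rz":0,"x":0,"y":0,"z":0,"grip":-1},
    {"rx":0,"ry":0,"rz":0,"x":0,"y":0,"z":0,"grip":-1}
  ],
  "squeeze": 40
}}

```text
time: 11.6
eef_pos: [566.4, 287.1, 47.5]
orientation: [-1.228, 1.178, -1.179]
force: [-0.2, 0.0, 2.2]
width: 27.2
```

{"name": "arm_command", "arguments": {
  "steps": [
    {"rx":0,"ry":0,"rz":0,"x":0,"y":-0.01,"z":0,"grip":-1},
    {"rx":0,"ry":0,"rz":0,"x":0,"y":-0.025,"z":0,"grip":-1},
    {"rx":0,"ry":0,"rz":0,"x":0,"y":-0.035,"z":0,"grip":-1},
    {"rx":0,"ry":0,"rz":0,"x":0.01,"y":-0.035,"z":0,"grip":-1},
    {"rx":0,"ry":0,"rz":0,"x":0.027,"y":-0.027,"z":0,"grip":-1},
    {"rx":0,"ry":0,"rz":0,"x":0.04,"y":0,"z":0.001,"grip":-1},
    {"rx":0,"ry":0,"rz":0,"x":0.045,"y":0,"z":0.001,"grip":-1},
    {"rx":0,"ry":0,"rz":0,"x":0.045,"y":0,"z":0.001,"grip":-1},
    {"rx":0,"ry":0,"rz":0,"x":0.045,"y":0,"z":0.001,"grip":-1},
    {"rx":0,"ry":0,"rz":0,"x":0.045,"y":0,"z":0.001,"grip":-1},
    {"rx":0,"ry":0,"rz":0,"x":0.045,"y":0,"z":0,"grip":-1},
    {"rx":0,"ry":0,"rz":0,"x":0.045,"y":0,"z":0,"grip":-1}
  ]
}}

```text
time: 12.8
eef_pos: [585.0, -61.4, 179.5]
orientation: [-1.229, 1.179, -1.179]
force: [-0.0, -0.3, -1.7]
width: 27.1
```

{"name": "arm_command", "arguments": {
  "steps": [
    {"rx":0,"ry":0,"rz":0,"x":0.045,"y":0,"z":0,"grip":-1},
    {"rx":0,"ry":0,"rz":0,"x":0.045,"y":0,"z":0,"grip":-1},
    {"rx":0,"ry":0,"rz":0,"x":0.045,"y":0,"z":0,"grip":-1},
    {"rx":0,"ry":0,"rz":0,"x":0.045,"y":0,"z":0,"grip":-1},
    {"rx":0,"ry":0,"rz":0,"x":0.045,"y":0,"z":0,"grip":-1},
    {"rx":0,"ry":0,"rz":0,"x":0.045,"y":0,"z":0,"grip":-1},
    {"rx":0,"ry":0,"rz":0,"x":0.04,"y":0,"z":0,"grip":-1},
    {"rx":0,"ry":0,"rz":0,"x":0.025,"y":0,"z":0,"grip":-1},
    {"rx":0,"ry":0,"rz":0,"x":0.01,"y":0,"z":0,"grip":-1},
    {"rx":0,"ry":0,"rz":0,"x":0,"y":0,"z":0,"grip":-1}
  ]
}}

```text
time: 13.8
eef_pos: [598.8, -405.3, 178.9]
orientation: [-1.228, 1.181, -1.18]
force: [-0.5, 0.6, -1.6]
width: 27.0
```

```bash
python3 - <<'E'
from h import *
rep((599.5,-284,115)); d=snap('wrist','w5.png'); np.save('w5.npy',d,allow_pickle=True)
print(proj(d,(599.5,-284,75)))
cv2.imwrite('pics/w5c.png',cv2.resize(d['frame'][60:330,150:420,::-1],None,fx=2.2,fy=2.2,interpolation=2))
E
```

```text
t 13.8 p [ 598.8 -405.3  178.9] xang -87.8 tilt [ 0.    -1.    -0.001] F [-0.5  0.6 -1.6] w 27.0 q [ 0.53  0.91  0.    1.3  -0.    0.94  0.57]
tool delta [-121.2   63.9    5.5]
[287.72892628  43.97583933]
```

View pics/w5c.png

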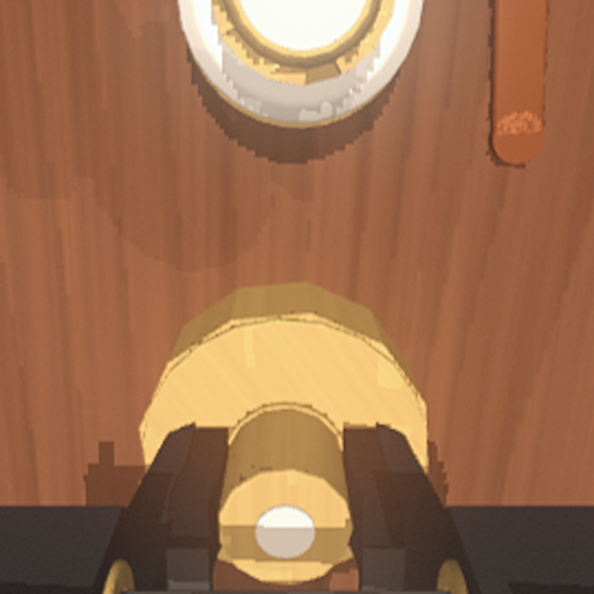

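The cap hangs level in the grip, but I overshot by 30 mm, so the jar is cut off at the top. I'll back off 32 mm and look at the neck.

{"name": "arm_command", "arguments": {
  "steps": [
    {"rx":0,"ry":0,"rz":0,"x":-0.016,"y":0,"z":0,"grip":-1},
    {"rx":0,"ry":0,"rz":0,"x":-0.016,"y":0,"z":0,"grip":-1},
    {"rx":0,"ry":0,"rz":0,"x":0,"y":0,"z":0,"grip":-1},
    {"rx":0,"ry":0,"rz":0,"x":0,"y":0,"z":0,"grip":-1}
  ]
}}

```text
time: 14.25
eef_pos: [599.1, -370.3, 179.5]
orientation: [-1.229, 1.177, -1.176]
force: [0.4, -0.4, -2.2]
width: 26.8
```

```bash
python3 - <<'E'
from h import *
o,T=rep((599.5,-284,115)); d=snap('wrist','w6.png')
import pickle; pickle.dump((d,o),open('w6.pkl','wb'))
u,v=proj(d,(599.5,-284,75)); print(u,v)
print('grip ctr', T.T@(ray(d,279.5,301.4,o['eef_pos'][2]+12.5)-o['eef_pos']))
c=d['frame'][int(v)-65:int(v)+65,int(u)-65:int(u)+65,::-1].copy(); print(int(u)-65,int(v)-65,c.shape)
cv2.imwrite('pics/w6c.png',cv2.resize(c,None,fx=4.5,fy=4.5,interpolation=2))
E
```

```text
t 14.25 p [ 599.1 -370.3  179.5] xang -87.5 tilt [-0.001 -1.     0.   ] F [ 0.4 -0.4 -2.2] w 26.8 q [ 0.49  0.88  0.    1.37 -0.    0.9   0.54]
tool delta [-86.1  64.6   4.2]
285.4012122793595 98.85622029449746
grip ctr [ 3.31819841e-01 -1.25002571e+01 -5.98591369e-03]
220 33 (130, 130, 3)
```

View pics/w6c.png

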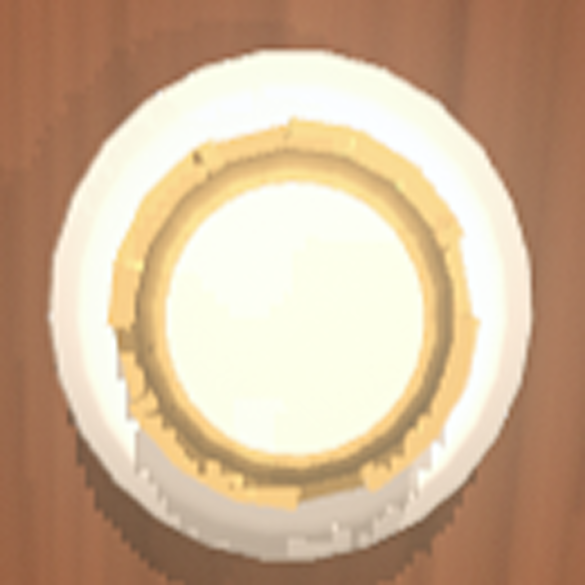

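The neck is seen sharply: the mouth disc is centred at crop (295,319), which is full-frame (285.6,103.9). Thread steps show gap centres about 11° anticlockwise of the image's up and right directions, repeating every 90°.

```bash
python3 - <<'E'
from h import *
import pickle; d,o=pickle.load(open('w6.pkl','rb'))
fr=d['frame'].astype(int)
g=fr[33:163,220:350]; m=((g[...,2]>215)).astype(np.uint8)
n,l,s,c=cv2.connectedComponentsWithStats(m,connectivity=4); i=l[70,65]
cn,_=cv2.findContours((l==i).astype(np.uint8),0,1); e=cv2.fitEllipse(max(cn,key=len)); print(e,s[i])
for p in ((285.6,103.9),(220+e[0][0],33+e[0][1])):
    P=ray(d,*p,75); print(P); rep((P[0],P[1],125))
# shoulder/foot check: outline of jar, crop circle x 50..533
print('gap angles world at z=65:')
M=ray(d,285.6,103.9,75)
for n,(a,b) in dict(topstep=(290,118),leftstep=(110,325),rstep=(478,318),rgapstart=(465,235),lgap=(197,155),bot=(300,500)).items():
    q=ray(d,220+a/4.5,33+b/4.5,65)-M; print(n,np.degrees(np.arctan2(q[1],q[0])).round(1),np.hypot(*q[:2]).round(1))
E
```

```text
((65.01216125488281, 70.24036407470703), (55.99549865722656, 59.160823822021484), 3.556410551071167) [  37   41   57   60 2684]
[ 599.81378165 -287.40991068   75.        ]
t 14.3 p [ 598.7 -371.7  179.5] xang -87.6 tilt [ 0. -1.  0.] F [-0.8 -0.7 -1.6] w 26.9 q [ 0.49  0.88  0.    1.37 -0.    0.9   0.54]
tool delta [-84.2  54.5   4.7]
[ 599.37031253 -286.97971225   75.        ]
t 14.3 p [ 598.7 -371.7  179.5] xang -87.6 tilt [ 0. -1.  0.] F [-0.8 -0.7 -1.6] w 26.9 q [ 0.49  0.88  0.    1.37 -0.    0.9   0.54]
tool delta [-84.7  54.5   4.3]
gap angles world at z=65:
topstep 94.1 30.3
leftstep -175.5 30.6
rstep 2.6 30.5
rgapstart 27.4 30.6
lgap 124.8 29.4
bot -85.2 29.9
```

{"name": "arm_command", "arguments": {
  "steps": [
    {"rx":0,"ry":0,"rz":0,"x":-0.02,"y":0,"z":0.002,"grip":-1},
    {"rx":0,"ry":0,"rz":0,"x":-0.03,"y":0,"z":0.002,"grip":-1},
    {"rx":0,"ry":0,"rz":0,"x":-0.024,"y":0,"z":0,"grip":-1},
    {"rx":0,"ry":0,"rz":0,"x":-0.01,"y":0.01,"z":0,"grip":-1},
    {"rx":0,"ry":0,"rz":0,"x":0,"y":0.02,"z":0,"grip":-1},
    {"rx":0,"ry":0,"rz":0,"x":0,"y":0.015,"z":0,"grip":-1},
    {"rx":0,"ry":0,"rz":0,"x":0,"y":0.008,"z":0,"grip":-1},
    {"rx":0,"ry":0,"rz":0,"x":0,"y":0,"z":0,"grip":-1},
    {"rx":0,"ry":0,"rz":0,"x":0,"y":0,"z":0,"grip":-1}
  ]
}}

```text
time: 15.2
eef_pos: [599.0, -289.1, 126.2]
orientation: [-1.228, 1.179, -1.18]
force: [0.7, 0.2, -1.2]
width: 26.8
```

```bash
python3 - <<'E'
from h import *
p=[]
for i in range(4): snap('wrist'); p.append(rep((599.5,-287.2,125))[0]['eef_pos'])
print(np.mean(p,0))
E
```

```text
t 15.25 p [ 599.3 -289.   126.7] xang -87.7 tilt [ 0.001 -1.     0.001] F [-0.3  0.3 -1.2] w 27.0 q [ 0.37  0.89  0.01  1.54 -0.01  0.71  0.43]
tool delta [-1.7  1.7  0.3]
t 15.3 p [ 599.4 -288.8  126.9] xang -87.7 tilt [ 0.001 -1.     0.001] F [ 0.6  0.3 -1.2] w 27.1 q [ 0.37  0.89  0.01  1.54 -0.01  0.71  0.43]
tool delta [-1.6  1.9  0.1]
t 15.35 p [ 599.5 -288.7  127. ] xang -87.7 tilt [ 0.001 -1.     0.002] F [ 0.   0.4 -1.1] w 26.9 q [ 0.37  0.89  0.01  1.54 -0.01  0.71  0.43]
tool delta [-1.5  2.   0.1]
t 15.4 p [ 599.4 -288.6  127. ] xang -87.7 tilt [ 0.001 -1.     0.001] F [ 0.3  0.7 -1.8] w 26.9 q [ 0.37  0.89  0.01  1.54 -0.01  0.71  0.43]
tool delta [-1.3  2.   0.2]
[ 599.39008876 -288.76855473  126.89132392]
```

{"name": "arm_command", "arguments": {
  "steps": [
    {"rx":0,"ry":0,"rz":0,"x":-0.0015,"y":0.002,"z":0,"grip":-1},
    {"rx":0,"ry":0,"rz":0,"x":0,"y":0.002,"z":0,"grip":-1},
    {"rx":0,"ry":0,"rz":0,"x":0,"y":0.002,"z":0,"grip":-1},
    {"rx":0,"ry":0,"rz":0,"x":0,"y":0.002,"z":0,"grip":-1},
    {"rx":0,"ry":0,"rz":0,"x":0,"y":0.001,"z":0,"grip":-1},
    {"rx":0,"ry":0,"rz":0,"x":0,"y":0,"z":0,"grip":-1},
    {"rx":0,"ry":0,"rz":0,"x":0,"y":0,"z":0,"grip":-1}
  ]
}}

```text
time: 16.1
eef_pos: [599.0, -286.8, 117.2]
orientation: [-1.228, 1.179, -1.179]
force: [0.8, -0.7, -1.0]
width: 26.9
```

```bash
python3 - <<'E'
from h import *
rep((599.5,-287.2,111))
E
```

```text
t 16.1 p [ 599.  -286.8  117.2] xang -87.6 tilt [ 0. -1.  0.] F [ 0.8 -0.7 -1. ] w 26.9 q [ 0.37  0.9   0.01  1.55 -0.01  0.69  0.43]
tool delta [0.4 6.2 0.5]
```

{"name": "arm_command", "arguments": {
  "steps": [
    {"rx":0,"ry":0,"rz":0,"x":0,"y":0.001,"z":0,"grip":-1},
    {"rx":0,"ry":0,"rz":0,"x":0,"y":0.001,"z":0,"grip":-1},
    {"rx":0,"ry":0,"rz":0,"x":0,"y":0.001,"z":0,"grip":-1},
    {"rx":0,"ry":0,"rz":0,"x":0,"y":0.001,"z":0,"grip":-1},
    {"rx":0,"ry":0,"rz":0,"x":0,"y":0,"z":0,"grip":-1},
    {"rx":0,"ry":0,"rz":0,"x":0,"y":0,"z":0,"grip":-1}
  ]
}}

```text
time: 16.7
eef_pos: [599.2, -287.0, 113.3]
orientation: [-1.228, 1.178, -1.179]
force: [0.6, -1.2, -1.3]
width: 27.2
```

{"name": "arm_command", "arguments": {
  "steps": [
    {"rx":0,"ry":0,"rz":0,"x":0,"y":0.001,"z":0,"grip":-1},
    {"rx":0,"ry":0,"rz":0,"x":0,"y":0.001,"z":0,"grip":-1},
    {"rx":0,"ry":0,"rz":0,"x":0,"y":0.001,"z":0,"grip":-1},
    {"rx":0,"ry":0,"rz":0,"x":0,"y":0,"z":0,"grip":-1},
    {"rx":0,"ry":0,"rz":0,"x":0,"y":0,"z":0,"grip":-1}
  ]
}}

```text
time: 17.2
eef_pos: [599.4, -287.6, 110.9]
orientation: [-1.228, 1.177, -1.181]
force: [0.9, -2.7, 5.3]
width: 26.8
```

Contact at TCP z = 110.9 with +6.5 N, against 111.0 predicted for resting on the ridges. Now I'll turn back anticlockwise with light pressure.

{"name": "arm_command", "arguments": {
  "steps": [
    {"rx":0,"ry":-4,"rz":0,"x":0,"y":0.0005,"z":0,"grip":-1},
    {"rx":0,"ry":-4,"rz":0,"x":0,"y":0,"z":0,"grip":-1},
    {"rx":0,"ry":-4,"rz":0,"x":0,"y":0,"z":0,"grip":-1},
    {"rx":0,"ry":-4,"rz":0,"x":0,"y":0,"z":0,"grip":-1},
    {"rx":0,"ry":0,"rz":0,"x":0,"y":0,"z":0,"grip":-1}
  ]
}}

```text
time: 17.7
eef_pos: [599.2, -286.7, 110.7]
orientation: [-1.344, 0.968, -0.97]
force: [-1.2, -1.5, 8.1]
width: 26.8
```

```bash
python3 - <<'E'
from h import *
o,_=rep((599.5,-287.2,100.5)); print(o['moment'].round(3))
E
```

```text
t 17.7 p [ 599.2 -286.7  110.7] xang -71.6 tilt [ 0.    -1.     0.001] F [-1.2 -1.5  8.1] w 26.8 q [ 0.41  0.91 -0.07  1.55  0.08  0.68  0.63]
tool delta [ 0.6 10.2  0.1]
[-0.343  0.115  0.065]
```

Still on the ridge (Fz 8 N). I'll keep turning in 4° rows, checking every 12°.

{"name": "arm_command", "arguments": {
  "steps": [
    {"rx":0,"ry":-4,"rz":0,"x":0,"y":0,"z":0,"grip":-1},
    {"rx":0,"ry":-4,"rz":0,"x":0,"y":0,"z":0,"grip":-1},
    {"rx":0,"ry":-4,"rz":0,"x":0,"y":0,"z":0,"grip":-1},
    {"rx":0,"ry":0,"rz":0,"x":0,"y":0,"z":0,"grip":-1}
  ]
}}

```text
time: 18.1
eef_pos: [599.0, -287.0, 110.7]
orientation: [-1.414, 0.809, -0.81]
force: [-1.2, -1.4, 9.0]
width: 26.8
```

```bash
python3 - <<'E'
from h import *
o,_=rep((599.5,-287.2,100.5)); print(o['moment'].round(3))
E
```

```text
t 18.1 p [ 599.  -287.   110.7] xang -59.6 tilt [ 0. -1.  0.] F [-1.2 -1.4  9. ] w 26.8 q [ 0.44  0.91 -0.12  1.55  0.15  0.69  0.78]
tool delta [ 0.5 10.2  0.3]
[-0.432  0.179  0.052]
```

{"name": "arm_command", "arguments": {
  "steps": [
    {"rx":0,"ry":-4,"rz":0,"x":0,"y":0,"z":0,"grip":-1},
    {"rx":0,"ry":-4,"rz":0,"x":0,"y":0,"z":0,"grip":-1},
    {"rx":0,"ry":-4,"rz":0,"x":0,"y":0,"z":0,"grip":-1},
    {"rx":0,"ry":0,"rz":0,"x":0,"y":0,"z":0,"grip":-1}
  ]
}}

```text
time: 18.5
eef_pos: [598.7, -287.0, 110.7]
orientation: [-1.472, 0.649, -0.649]
force: [-0.2, -1.6, 9.1]
width: 26.9
```

```bash
python3 - <<'E'
from h import *
o,_=rep((599.5,-287.2,100.5)); print(o['moment'].round(3))
E
```

```text
t 18.5 p [ 598.7 -287.   110.7] xang -47.6 tilt [ 0. -1.  0.] F [-0.2 -1.6  9.1] w 26.9 q [ 0.47  0.92 -0.18  1.54  0.22  0.7   0.93]
tool delta [ 0.7 10.2  0.4]
[-0.397  0.215  0.106]
```

{"name": "arm_command", "arguments": {
  "steps": [
    {"rx":0,"ry":-4,"rz":0,"x":0,"y":0,"z":0,"grip":-1},
    {"rx":0,"ry":-4,"rz":0,"x":0,"y":0,"z":0,"grip":-1},
    {"rx":0,"ry":-4,"rz":0,"x":0,"y":0,"z":0,"grip":-1},
    {"rx":0,"ry":0,"rz":0,"x":0,"y":0,"z":0,"grip":-1}
  ]
}}

```text
time: 18.9
eef_pos: [598.8, -287.2, 110.7]
orientation: [-1.516, 0.486, -0.487]
force: [-0.6, -1.4, 8.5]
width: 26.9
```

```bash
python3 - <<'E'
from h import *
o,_=rep((599.5,-287.2,100.5)); print(o['moment'].round(3))
E
```

```text
t 18.9 p [ 598.8 -287.2  110.7] xang -35.6 tilt [ 0. -1. -0.] F [-0.6 -1.4  8.5] w 26.9 q [ 0.5   0.92 -0.23  1.54  0.29  0.71  1.09]
tool delta [ 0.6 10.2  0.4]
[-0.563  0.184  0.04 ]
```

{"name": "arm_command", "arguments": {
  "steps": [
    {"rx":0,"ry":-3,"rz":0,"x":0,"y":0,"z":0,"grip":-1},
    {"rx":0,"ry":-3,"rz":0,"x":0,"y":0,"z":0,"grip":-1},
    {"rx":0,"ry":-3,"rz":0,"x":0,"y":0,"z":0,"grip":-1},
    {"rx":0,"ry":0,"rz":0,"x":0,"y":0,"z":0,"grip":-1}
  ]
}}

```text
time: 19.3
eef_pos: [598.3, -287.3, 109.3]
orientation: [-1.541, 0.365, -0.364]
force: [0.4, -2.9, 1.1]
width: 26.6
```

```bash
python3 - <<'E'
from h import *
o,_=rep((599.5,-287.2,100.5)); print(o['moment'].round(3))
E
```

```text
t 19.3 p [ 598.3 -287.3  109.3] xang -26.6 tilt [-0.001 -1.    -0.001] F [ 0.4 -2.9  1.1] w 26.6 q [ 0.52  0.92 -0.28  1.54  0.34  0.72  1.2 ]
tool delta [1.1 8.8 0.7]
[-0.849 -0.091  0.133]
```

It has begun to drop (z 109.3, Fz fell from 9 to 1 N). I'll turn 2° more and lower gently.

{"name": "arm_command", "arguments": {
  "steps": [
    {"rx":0,"ry":-2,"rz":0,"x":0.0005,"y":0,"z":0,"grip":-1},
    {"rx":0,"ry":0,"rz":0,"x":0,"y":0.001,"z":0,"grip":-1},
    {"rx":0,"ry":0,"rz":0,"x":0,"y":0.001,"z":0,"grip":-1},
    {"rx":0,"ry":0,"rz":0,"x":0,"y":0.001,"z":0,"grip":-1},
    {"rx":0,"ry":0,"rz":0,"x":0,"y":0,"z":0,"grip":-1}
  ]
}}

```text
time: 19.8
eef_pos: [599.0, -287.3, 106.4]
orientation: [-1.545, 0.338, -0.337]
force: [0.5, -4.0, 0.7]
width: 27.0
```

```bash
python3 - <<'E'
from h import *
o,_=rep((599.5,-287.2,100.5)); print(o['moment'].round(3))
E
```

```text
t 19.8 p [ 599.  -287.3  106.4] xang -24.7 tilt [-0.    -1.    -0.001] F [ 0.5 -4.   0.7] w 27.0 q [ 0.52  0.93 -0.28  1.54  0.35  0.72  1.23]
tool delta [0.4 5.9 0.3]
[-1.069  0.08   0.107]
```

{"name": "arm_command", "arguments": {
  "steps": [
    {"rx":0,"ry":0,"rz":0,"x":0.0003,"y":0.0015,"z":-0.0006,"grip":-1},
    {"rx":0,"ry":0,"rz":0,"x":0,"y":0.0015,"z":0,"grip":-1},
    {"rx":0,"ry":0,"rz":0,"x":0,"y":0.0015,"z":0,"grip":-1},
    {"rx":0,"ry":0,"rz":0,"x":0,"y":0.001,"z":0,"grip":-1},
    {"rx":0,"ry":0,"rz":0,"x":0,"y":0.0007,"z":0,"grip":-1},
    {"rx":0,"ry":0,"rz":0,"x":0,"y":0,"z":0,"grip":-1},
    {"rx":0,"ry":0,"rz":0,"x":0,"y":0,"z":0,"grip":-1}
  ]
}}

```text
time: 20.5
eef_pos: [599.5, -287.3, 100.5]
orientation: [-1.544, 0.337, -0.337]
force: [0.5, -2.9, -0.2]
width: 27.2
```

```bash
python3 - <<'E'
from h import *
o,_=rep((599.5,-287.2,100.5)); print(o['moment'].round(3))
E
```

```text
t 20.5 p [ 599.5 -287.3  100.5] xang -24.6 tilt [ 0. -1.  0.] F [ 0.5 -2.9 -0.2] w 27.2 q [ 0.52  0.94 -0.28  1.54  0.35  0.71  1.23]
tool delta [-0.  -0.   0.1]
[-0.606 -0.04  -0.034]
```

The cap has dropped in (TCP z 100.5, as predicted). I'll screw clockwise now, sinking 0.32 mm per 4°.

{"name": "arm_command", "arguments": {
  "steps": [
    {"rx":0,"ry":4,"rz":0,"x":0,"y":0.0003,"z":0,"grip":-1},
    {"rx":0,"ry":4,"rz":0,"x":0,"y":0,"z":0,"grip":-1},
    {"rx":0,"ry":4,"rz":0,"x":0,"y":0,"z":0,"grip":-1},
    {"rx":0,"ry":4,"rz":0,"x":0,"y":0.0003,"z":0,"grip":-1},
    {"rx":0,"ry":4,"rz":0,"x":0,"y":0.0003,"z":0,"grip":-1},
    {"rx":0,"ry":0,"rz":0,"x":0,"y":0,"z":0,"grip":-1}
  ]
}}

```text
time: 21.1
eef_pos: [599.6, -287.2, 99.5]
orientation: [-1.483, 0.609, -0.609]
force: [1.3, -2.1, -0.9]
width: 26.7
```

```bash
python3 - <<'E'
from h import *
o,_=rep((599.5,-287.2,99.8)); print(o['moment'].round(3))
E
```

```text
t 21.1 p [ 599.6 -287.2   99.5] xang -44.6 tilt [ 0. -1.  0.] F [ 1.3 -2.1 -0.9] w 26.7 q [ 0.48  0.93 -0.19  1.55  0.24  0.69  0.97]
tool delta [-0.  -0.3 -0.1]
[-0.521 -0.068 -0.028]
```

{"name": "arm_command", "arguments": {
  "steps": [
    {"rx":0,"ry":4,"rz":0,"x":0,"y":0.0003,"z":0,"grip":-1},
    {"rx":0,"ry":4,"rz":0,"x":0,"y":0.0003,"z":0,"grip":-1},
    {"rx":0,"ry":4,"rz":0,"x":0,"y":0.0003,"z":0,"grip":-1},
    {"rx":0,"ry":4,"rz":0,"x":0,"y":0.0003,"z":0,"grip":-1},
    {"rx":0,"ry":4,"rz":0,"x":0,"y":0.0003,"z":0,"grip":-1},
    {"rx":0,"ry":0,"rz":0,"x":0,"y":0,"z":0,"grip":-1}
  ]
}}

```text
time: 21.7
eef_pos: [599.3, -287.0, 97.9]
orientation: [-1.387, 0.876, -0.876]
force: [0.2, -2.6, -0.3]
width: 27.2
```

```bash
python3 - <<'E'
from h import *
o,_=rep((599.5,-287.2,98.2)); print(o['moment'].round(3))
E
```

```text
t 21.7 p [ 599.3 -287.    97.9] xang -64.6 tilt [-0.001 -1.     0.   ] F [ 0.2 -2.6 -0.3] w 27.2 q [ 0.43  0.93 -0.1   1.55  0.13  0.67  0.72]
tool delta [ 0.2 -0.3  0.1]
[-0.453  0.014 -0.078]
```

{"name": "arm_command", "arguments": {
  "steps": [
    {"rx":0,"ry":4,"rz":0,"x":0,"y":0.0003,"z":0,"grip":-1},
    {"rx":0,"ry":4,"rz":0,"x":0,"y":0.0003,"z":0,"grip":-1},
    {"rx":0,"ry":4,"rz":0,"x":0,"y":0.0003,"z":0,"grip":-1},
    {"rx":0,"ry":4,"rz":0,"x":0,"y":0.0003,"z":0,"grip":-1},
    {"rx":0,"ry":4,"rz":0,"x":0,"y":0.0003,"z":0,"grip":-1},
    {"rx":0,"ry":0,"rz":0,"x":0,"y":0,"z":0,"grip":-1}
  ]
}}

```text
time: 22.3
eef_pos: [599.5, -286.9, 96.4]
orientation: [-1.253, 1.138, -1.138]
force: [1.7, -1.0, -1.0]
width: 26.8
```

```bash
python3 - <<'E'
from h import *
o,_=rep((599.5,-287.2,96.6)); print(o['moment'].round(3))
E
```

```text
t 22.3 p [ 599.5 -286.9   96.4] xang -84.5 tilt [-0.001 -1.     0.   ] F [ 1.7 -1.  -1. ] w 26.8 q [ 0.38  0.93 -0.01  1.55  0.01  0.66  0.47]
tool delta [ 0.3 -0.2 -0. ]
[-0.452 -0.043 -0.012]
```

{"name": "arm_command", "arguments": {
  "steps": [
    {"rx":0,"ry":3,"rz":0,"x":0,"y":0.0003,"z":0,"grip":-1},
    {"rx":0,"ry":3,"rz":0,"x":0,"y":0.0002,"z":0,"grip":-1},
    {"rx":0,"ry":2,"rz":0,"x":0,"y":0,"z":0,"grip":-1},
    {"rx":0,"ry":0,"rz":0,"x":0,"y":0,"z":0,"grip":-1}
  ]
}}

```text
time: 22.7
eef_pos: [599.7, -287.2, 96.3]
orientation: [-1.189, 1.24, -1.24]
force: [0.5, -1.8, 1.6]
width: 26.6
```

```bash
python3 - <<'E'
from h import *
o,_=rep((599.5,-287.2,96)); print(o['moment'].round(3))
E
```

```text
t 22.7 p [ 599.7 -287.2   96.3] xang -92.4 tilt [-0. -1.  0.] F [ 0.5 -1.8  1.6] w 26.6 q [ 0.36  0.94  0.03  1.55 -0.04  0.65  0.37]
tool delta [ 0.   0.3 -0.2]
[-0.442  0.033  0.808]
```

The stop torque appears (Mz 0.8 N·m after 68° of turn). I'll press a few degrees more to confirm it is home.

{"name": "arm_command", "arguments": {
  "steps": [
    {"rx":0,"ry":2,"rz":0,"x":0,"y":0,"z":0,"grip":-1},
    {"rx":0,"ry":2,"rz":0,"x":0,"y":0,"z":0,"grip":-1},
    {"rx":0,"ry":0,"rz":0,"x":0,"y":0,"z":0,"grip":-1}
  ]
}}

```text
time: 23.0
eef_pos: [599.7, -287.3, 96.3]
orientation: [-1.151, 1.294, -1.295]
force: [0.9, -2.2, 1.8]
width: 26.8
```

```bash
python3 - <<'E'
from h import *
o,_=rep((599.5,-287.2,96)); print(o['moment'].round(3))
E
```

```text
t 23.0 p [ 599.7 -287.3   96.3] xang -96.7 tilt [-0.    -1.     0.001] F [ 0.9 -2.2  1.8] w 26.8 q [ 0.35  0.94  0.05  1.55 -0.07  0.65  0.32]
tool delta [-0.1  0.3 -0.3]
[-0.462 -0.146  0.758]
```

Torque has saturated at the stop and the height is within play, so it is home. I'll release, rise and look.

{"name": "arm_command", "arguments": {
  "steps": [
    {"rx":0,"ry":0,"rz":0,"x":0,"y":0,"z":0,"grip":-0.2},
    {"rx":0,"ry":0,"rz":0,"x":0,"y":0,"z":0,"grip":0},
    {"rx":0,"ry":0,"rz":0,"x":0,"y":0,"z":0,"grip":0.3},
    {"rx":0,"ry":0,"rz":0,"x":0,"y":0,"z":0,"grip":0.5},
    {"rx":0,"ry":0,"rz":0,"x":0,"y":-0.01,"z":0,"grip":0.5},
    {"rx":0,"ry":0,"rz":0,"x":0,"y":-0.03,"z":0,"grip":0.5},
    {"rx":0,"ry":0,"rz":0,"x":0,"y":-0.04,"z":0,"grip":0.5},
    {"rx":0,"ry":0,"rz":0,"x":0,"y":-0.04,"z":0,"grip":0.5},
    {"rx":0,"ry":0,"rz":0,"x":0.045,"y":0,"z":0,"grip":0.5},
    {"rx":0,"ry":0,"rz":0,"x":0.045,"y":0,"z":0,"grip":0.5},
    {"rx":0,"ry":0,"rz":0,"x":0,"y":0,"z":0,"grip":0.5}
  ]
}}

```text
time: 24.1
eef_pos: [585.1, -386.5, 217.5]
orientation: [-1.153, 1.298, -1.308]
force: [-0.7, -0.4, -0.3]
width: 66.3
```

```bash
python3 - <<'E'
from h import *
rep(); d=snap('wrist'); t=snap('side'); 
a=d['frame'][:300,100:460,::-1]; b=cv2.resize(t['frame'][100:400,150:420,::-1],(333,370),interpolation=2)[:300*1+70]
a=cv2.resize(a,(444,370),interpolation=2); cv2.imwrite('pics/f.png',np.hstack([a,b]))
for z in (78.5,83,93.5): print(z,'grip top px wrist',proj(d,(599.6,-287.3,z+30)), 'crop',(proj(d,(599.6,-287.3,z+30))-[100,0])*1.233)
for z in (78.5,83): print('side crop',(proj(t,(599.6,-287.3,z+30))-[150,100])*1.233,(proj(t,(599.6,-287.3,z-30))-[150,100])*1.233)
E
```

```text
t 24.1 p [ 585.1 -386.5  217.5] xang -97.2 tilt [ 0.008 -1.     0.   ] F [-0.7 -0.4 -0.3] w 66.3 q [ 0.48  0.83  0.07  1.35 -0.05  0.96  0.43]
78.5 grip top px wrist [282.53887111  76.34551056] crop [225.07042808  94.13401452]
83 grip top px wrist [282.59402456  75.96185953] crop [225.13843228  93.6609728 ]
93.5 grip top px wrist [282.73143059  75.00605399] crop [225.30785392  92.48246457]
side crop [150.5168256   58.58350411] [150.74323728  80.26452573]
side crop [150.49929121  56.90442323] [150.72671867  78.68271517]
```

View pics/f.png

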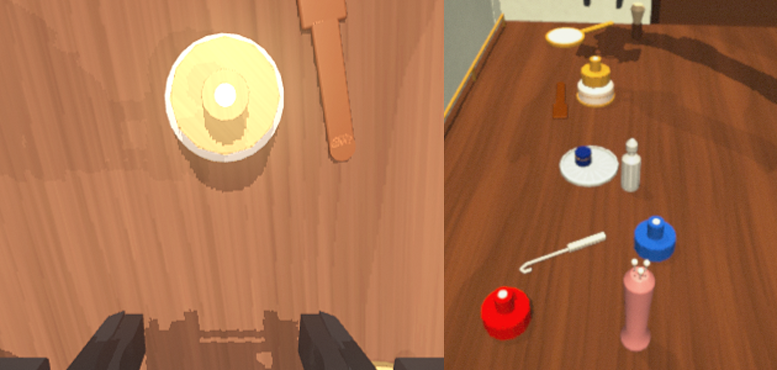

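The wrist view shows the cap level on the jar, with the grip top at (225,95) as predicted. The side view shows the pillbox upright in the tray and the bystanders and look-alikes in place. I'll hand in.

{"name": "arm_command", "arguments": {
  "steps": [
    {"rx":0,"ry":0,"rz":0,"x":0,"y":0,"z":0,"grip":0.5},
    {"rx":0,"ry":0,"rz":0,"x":0,"y":0,"z":0,"grip":0.5}
  ]
}}

```text
time: 24.4
eef_pos: [589.7, -374.9, 216.1]
orientation: [-1.152, 1.293, -1.291]
force: [0.6, 0.5, -0.1]
width: 66.2
```

```bash
python3 -c "
from h import *
print(job.finish_job())"
```

```text
the job is handed in; nothing more can be done
None
```

The pillbox stands upright in the ring tray and the brass cap is screwed home on the jar. I handed the job in at about 24.4 s, and it reported no verdict.

- **Cap:** It rested on the thread's ridges (tool height 110.9 mm against 111.0 predicted). I turned it back about 61° until it dropped in (100.5 mm, as predicted). I then screwed it 68° clockwise to the stop, where the torque levelled off at about 0.8 N·m with the grip slipping.
- **Height at home:** It read 96.3 mm against 96.0 predicted, within the cap's 1.5 mm play. The final pictures can't measure that height.
- **Last views:** The cap is level and centred, the pillbox is upright in the tray, and the bystanders and look-alikes appear unmoved, judged by eye.
- **Slips along the way:** My first three move calls were refused because the rows lacked some keys, and I overshot the jar by 30 mm while carrying the cap. Both were put right without touching anything.

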